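# Size a tube end plug in the stepped gauge

## Robot

A 6-joint arm with a two-finger parallel gripper is mounted at the origin on the work surface. World frame = base frame: x ahead of the robot, y to its left, z up, the work surface at z = 0. Lengths are in m, angles in rad, forces in N, time in s.
With the tool pointing down it reaches from about 0.25 to 0.725 m from the base axis. Payload 4 kg.
Tool frame: the origin (TCP) lies on the centre line of the jaws, within the pads' length; the fingertips stand 14 mm ahead of it and the grasp point (between the pads) lies 5 mm behind it; z points along the fingers, x is the direction in which the jaws open and shut, and the axes are right-handed (so a half turn about z gives the same grasp; the last joint's range is limited). The gripper opens to 85 mm and grips with 20 to 120 N. Pads are 22 mm wide; open, the fingers measure 114 mm over their backs; the gripper's body (76 mm by 85 mm) begins 54 mm behind the grasp point. The pads swing forward as they close: fully open they stand 13 mm farther back than shut.
Start: joints at [-1.137, 0.241, 0.005, 1.335, 0, 1.571], TCP at [0.21, -0.454, 0.245] pointing down, gripper open.
Joint ranges: [-2.72, 2.72], [-1.05, 1.87], [-1.09, 1.28], [-1.99, 2.15], [-1.42, 1.44], [-3.14, 3.14]. Speed limits (rad/s): [2.79, 2.79, 3.14, 3.14, 3.14, 3.14].

## Interface

Orientations are given as a unit quaternion [x, y, z, w].
In Python, from workcell import bot gives the robot as it stands.
- The arm moves only by the tool play_rows, never from a script. Its argument "motion" is a list of rows, each an object with "fingers": the closure, from -1 (fully open) to 1 (shut), so that 0 is half open; "translation": the shift along the tool's x, y, z in cm, a list of three; "roll": the turn about the tool's z in degrees. A call has 1 to 20 rows; each row is the pose to reach, as a shift and turn from the pose commanded when the call began, along the tool's axes at that moment; what a row does not reach only later rows make up. A row lasts 1/12 s, in which the tool goes at most 41.7 mm and 7.16 degrees, less where a joint would pass 70% of its speed; a pose out of reach is approached as far as the arm can. A call with a gripper value outside its range is refused whole. The fingers move at their own pace and stop on an object; the grip force is fixed at half the most. Time passes only in rows, so rows that repeat a pose let the fingers close. It gives the time, the measured TCP pose, the force and the opening at its end, in the units of the state.
- bot.get_obs(): the state, without advancing time (a new reading comes with each control period).
- bot.camera(name): name is "side" or "top" or "wrist"; returns a dict with "pixels" (384x512x3 uint8, red, green, blue), "intrinsics" (3x3 intrinsics, pixels), "k1" (the pictures are not rectified: a ray, as slopes to the right and down, at radius r is drawn at 1 + k1 r^2 times it, then the intrinsics apply), "world_to_cam" (4x4, takes a point from world to camera coordinates). Camera axes: x right, y down, z forward; pixel columns grow to the right and rows downward; lengths in m; the calibration is good to about 2 mm. A picture is of the moment at which its call begins. There is no depth.
- bot.job_done(): hands the job in, once; it reports no verdict.
The state is a dict: "clock": time; "joint_pos": joint angles; "joint_vel": joint speeds; "tau": joint torques, N m; "eef_pos": TCP position; "tool_rot": TCP orientation; "ft_force": force on the tool from outside, world axes, zero at the start; "ft_torque": the same for the moment, N m; "grip_width": finger opening in m.
Only numpy, scipy, OpenCV 4.12 (cv2) and the standard library are available. Lean on these libraries where they do the work, as an engineer would, in place of code of your own. Each camera call takes 0.05 s, during which the arm holds its last target. There are 200 camera calls.

## Task

Find the size of the tube end plug that stands on the square brown sheet: pick it up by its stem and try it in the plywood gauge hole by hole, starting at the smallest, setting it down until it touches each hole's rim, centred over the hole, and moving on to the next larger one until it goes in. Leave it seated flat on the bottom of the first hole it enters, upright and released, and leave the other plug, on the round cork pad, where it is.

Things in the scene. Friction and masses are not known exactly. Their poses are not given: they have to be found in the camera images.
- gauge: The stepped gauge: a fixed plywood board 216 mm long (its x), 100 mm wide (its y), 20 mm high, lying on the bench, with three round blind holes in a row along its middle line (y = 0), smallest first towards +x: 34 mm diameter at x = -76 mm, 52 mm at x = -18 mm, 70 mm at x = +58 mm. Rims have a 2 mm chamfer. Holes are 14 mm deep with dark bottoms 6 mm above the bench. Origin: centre of the board's underside; z is up.
- plug_a: The smaller white plastic tube end plug, disc 42 mm in diameter: it rests on the rim of the 34 mm hole and enters the 52 mm hole with 5 mm to spare all round. From its underside up: a flat disc 14 mm thick, then a round stem 22 mm in diameter and 38 mm tall on the disc's centre (52 mm tall in all). Loose, about 60 g. Origin: centre of the underside; z is up along the stem. It stands on the square sheet or on the round cork pad.
- plug_b: The larger white plastic tube end plug, disc 60 mm in diameter: it rests on the rims of the 34 mm and the 52 mm holes and enters the 70 mm hole with 5 mm to spare all round. From its underside up: a flat disc 14 mm thick, then a round stem 22 mm in diameter and 38 mm tall on the disc's centre (52 mm tall in all). Loose, about 60 g. Origin: centre of the underside; z is up along the stem. It stands on whichever of the sheet and the pad the other plug does not.
- sheet: The fixed square brown sheet of card, 140 x 140 mm and 2 mm thick, flat on the bench on one side of the gauge; the plug to be sized stands within 25 mm of its centre. On the gauge's other side lies a round cork pad 124 mm across, with the plug that is to be left alone. Origin: centre of the sheet's underside; z is up.
Mind the look-alikes: they are no part of the job. What is shaped like the plug_a but blue is not meant. Several things have the shape of the gauge; the one meant has the colours described above.

How it is judged:
By the outcome, as a careful person would: the job done as asked, in the order asked, and still so for the second after the job is handed in, with the robot touching nothing.
It also fails if it takes over 45 s, if anything falls off the work surface, if the arm or the gripper's body presses on something with over 40 N, if the wrist force passes 120 N, or if a joint passes its speed limit or range.

## Working session

There is one attempt and no reset: what is moved stays moved. The work goes in short steps, Python scripts to look and compute and a tool call to move; the robot and the scene stay as the last step left them, time stands still between calls to the robot, and variables do not carry over. Pictures are saved under pics/ and viewed, about 8 in all and at most 12, crops included, and the job is handed in when it is done.

Besides the shell and the picture viewer there is one more tool, called after ">>>" in YAML: its name, and indented under it one key for each argument. play_rows: Moves the arm, as the interface text tells. Its arguments: {"type":"object","properties":{"motion":{"type":"array","items":{"type":"object","properties":{"fingers":{"type":"number"},"translation":{"type":"array","items":{"type":"number"}},"roll":{"type":"number"}}}}},"required":["motion"]}

```bash
mkdir -p pics; cat > h.py <<'E'
import numpy as np, cv2
from workcell import bot
def cam(n, f=None):
    c=bot.camera(n)
    if f: cv2.imwrite('pics/'+f, c['pixels'][:,:,::-1])
    return c
def ray(c,u,v):
    K=np.array(c['intrinsics']);p=np.array([(u-K[0,2])/K[0,0],(v-K[1,2])/K[1,1]]);q=p.copy()
    for _ in range(20): q=p/(1+c['k1']*(q@q))
    T=np.array(c['world_to_cam']);R=T[:3,:3]
    return -R.T@T[:3,3], R.T@np.array([q[0],q[1],1])
def onz(c,u,v,z):
    o,d=ray(c,u,v); return o+d*(z-o[2])/d[2]
def proj(c,P):
    T=np.array(c['world_to_cam']);K=np.array(c['intrinsics'])
    x=T[:3,:3]@np.array(P)+T[:3,3];q=x[:2]/x[2];q=q*(1+c['k1']*(q@q))
    return K[0,0]*q[0]+K[0,2],K[1,1]*q[1]+K[1,2]
E
python3 - <<'E'
from h import *
a=cam('top','top0.png');b=cam('side','side0.png')
s=bot.get_obs();print(s)
for c in(a,b):print(c['intrinsics'],c['k1'],c['world_to_cam'])
im=np.vstack([cv2.imread('pics/top0.png'),])
E
```

```text
{'clock': 0.1, 'joint_pos': array([-1.13700149e+00,  2.41366269e-01,  3.90140814e-03,  1.33520271e+00,
       -2.38874766e-05,  1.57079120e+00]), 'joint_vel': array([-0.00109648, -0.0016031 ,  0.00219393, -0.00021946, -0.00094654,
        0.00160284]), 'tau': array([-6.76268646e-04, -3.73138583e+01,  2.53010148e+01,  1.08737583e-02,
        2.69916463e-06,  2.45754717e-05]), 'eef_pos': array([ 0.20993368, -0.45321955,  0.24450386]), 'tool_rot': array([ 8.42710091e-01, -5.38366815e-01, -7.94884071e-04, -4.93645781e-04]), 'ft_force': array([-1.11491111,  0.36536812, -1.08475145]), 'ft_torque': array([ 0.02762739, -0.02137074, -0.02729328]), 'grip_width': 0.08550666641032253}
[[409.85008321   0.         257.54510376]
 [  0.         409.85008321 191.56467733]
 [  0.           0.           1.        ]] -0.11820226235001417 [[-0.00858605 -0.9993786   0.03418618 -0.0147123 ]
 [-0.99355326  0.00466131 -0.11327047  0.50600976]
 [ 0.11304073 -0.03493834 -0.99297588  0.8817531 ]
 [ 0.          0.          0.          1.        ]]
[[358.02384543   0.         255.16044034]
 [  0.         358.02384543 193.20272433]
 [  0.           0.           1.        ]] 0.02215335218241505 [[-0.79093999 -0.61187267 -0.00507671  0.39352227]
 [-0.41147817  0.53800314 -0.73568902  0.22400089]
 [ 0.45287929 -0.57979692 -0.67730044  0.59955848]
 [ 0.          0.          0.          1.        ]]
```

View pics/top0.png

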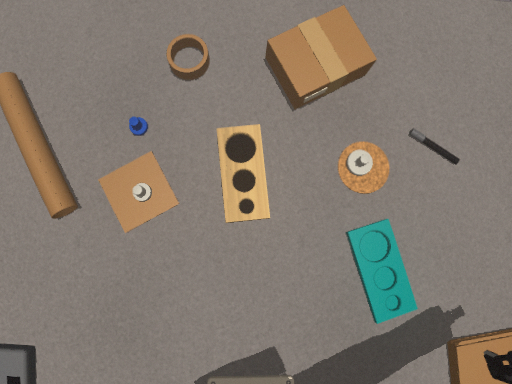

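View pics/side0.png

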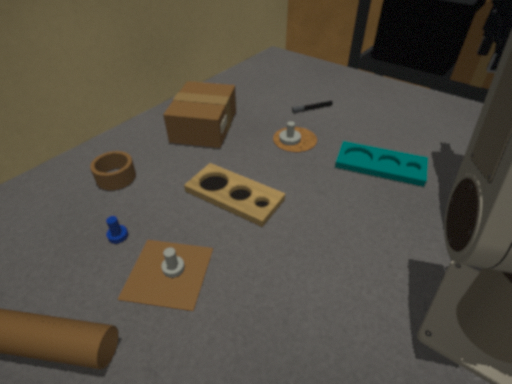

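Top view: white plugs stand at (142,192) on the brown square sheet and at (360,162) on the cork pad. The blue look-alike is at (138,126). The plywood gauge is at (243,172), with its small hole at (247,206), and the teal look-alike gauge is at (382,270). I choose the white plug on the sheet and the plywood gauge. Next I measure both and check with a crop.

```bash
cat > m.py <<'E'
from h import *
import sys
def plug(c,box):
    x0,y0,x1,y1=box
    im=c['pixels'][y0:y1,x0:x1];h=cv2.cvtColor(im,cv2.COLOR_RGB2HSV)
    m=((h[...,1]<70)&(h[...,2]>95)).astype(np.uint8)
    cs,_=cv2.findContours(m,cv2.RETR_EXTERNAL,cv2.CHAIN_APPROX_NONE)
    k=max(cs,key=cv2.contourArea)[:,0]+[x0,y0]
    return k.astype(float)
def fitc(c,k,z):
    P=np.array([onz(c,u,v,z)[:2] for u,v in k]);(x,y),r=cv2.minEnclosingCircle(P.astype(np.float32))
    return x,y,r
def holes(c,box):
    x0,y0,x1,y1=box
    im=c['pixels'][y0:y1,x0:x1];h=cv2.cvtColor(im,cv2.COLOR_RGB2HSV)
    m=(h[...,2]<70).astype(np.uint8)
    cs,_=cv2.findContours(m,cv2.RETR_EXTERNAL,cv2.CHAIN_APPROX_NONE)
    out=[]
    for k in sorted(cs,key=cv2.contourArea)[-3:]:
        out.append(fitc(c,(k[:,0]+[x0,y0]).astype(float),0.018))
    return out
E
python3 - <<'E'
from m import *
a=cam('top','top1.png')
k=plug(a,(125,175,165,210));print('plug',k.min(0),k.max(0),fitc(a,k,.012))
k=plug(a,(345,145,378,180));print('other',k.min(0),k.max(0),fitc(a,k,.012))
for q in holes(a,(214,122,272,224)):print('hole',q)
im=a['pixels'];h=cv2.cvtColor(im,cv2.COLOR_RGB2HSV)
box=(214,122,272,224)
s=h[box[1]:box[3],box[0]:box[2]];m=((s[...,1]>80)&(s[...,2]>110)).astype(np.uint8)
cs,_=cv2.findContours(m,cv2.RETR_EXTERNAL,2);k=max(cs,key=cv2.contourArea)[:,0]+[214,122]
P=np.array([onz(a,u,v,.02)[:2] for u,v in k],np.float32);print('board',cv2.minAreaRect(P),cv2.boxPoints(cv2.minAreaRect(P)))
print('sheet',onz(a,139,191,.002))
cr=np.hstack([cv2.resize(im[160:225,105:185],None,fx=4,fy=4),cv2.resize(im[135:200,325:405],None,fx=4,fy=4)]);cv2.imwrite('pics/crop.png',cr[:,:,::-1])
E
```

```text
plug [133. 183.] [151. 200.] (0.509238600730896, 0.24424242973327637, 0.02234163135290146)
other [347. 150.] [372. 175.] (0.5753023028373718, -0.2557694911956787, 0.031058868393301964)
hole (0.4748767018318176, 0.007306565996259451, 0.015405554324388504)
hole (0.5324262976646423, 0.013026694767177105, 0.024297621101140976)
hole (0.6074880361557007, 0.020622095093131065, 0.03276366367936134)
board ((0.5510626435279846, 0.015016414225101471), (0.21695570647716522, 0.10077238827943802), 5.5947265625) [[ 0.43818933  0.05458694]
 [ 0.44801372 -0.04570541]
 [ 0.66393596 -0.02455411]
 [ 0.65411156  0.07573824]]
sheet [0.5115507  0.25249739 0.002     ]
```

View pics/crop.png

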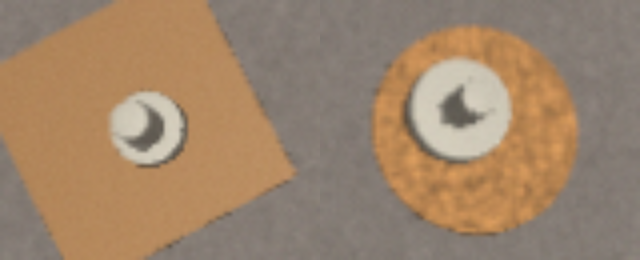

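The crop shows the white plug on the sheet with disc radius about 22 mm, so it is plug_a. The cork-pad plug is the larger one, with radius about 31 mm. I move above the sheet plug and roll so that tool x lies along world +x.

>>> play_rows:
  motion:
    - {"fingers":-1,"translation":[-2.5,-2.8,0.3],"roll":-5}
    - {"fingers":-1,"translation":[-5.1,-5.6,0.7],"roll":-10}
    - {"fingers":-1,"translation":[-7.8,-8.5,1],"roll":-15}
    - {"fingers":-1,"translation":[-10.5,-11.5,1.5],"roll":-20}
    - {"fingers":-1,"translation":[-13.2,-14.5,2],"roll":-25}
    - {"fingers":-1,"translation":[-16,-17.7,2.5],"roll":-30}
    - {"fingers":-1,"translation":[-19,-21,3],"roll":-35}
    - {"fingers":-1,"translation":[-22,-24.3,3.5],"roll":-40}
    - {"fingers":-1,"translation":[-25,-27.6,4],"roll":-45}
    - {"fingers":-1,"translation":[-28,-31,4.5],"roll":-50}
    - {"fingers":-1,"translation":[-31,-34.3,5],"roll":-55}
    - {"fingers":-1,"translation":[-34,-37.6,5.5],"roll":-60}
    - {"fingers":-1,"translation":[-37,-41,6],"roll":-65.1}
    - {"fingers":-1,"translation":[-40,-44.3,6.5],"roll":-65.1}
    - {"fingers":-1,"translation":[-43,-47.6,7],"roll":-65.1}
    - {"fingers":-1,"translation":[-46,-51,7.5],"roll":-65.1}
    - {"fingers":-1,"translation":[-48.5,-53.8,7.5],"roll":-65.1}
    - {"fingers":-1,"translation":[-50,-55.6,7.5],"roll":-65.1}
    - {"fingers":-1,"translation":[-50.8,-56.5,7.5],"roll":-65.1}
    - {"fingers":-1,"translation":[-50.8,-56.5,7.5],"roll":-65.1}

```text
clock: 1.82
eef_pos: [0.5107, 0.2496, 0.1692]
tool_rot: [1.0, 0.002, 0.0, -0.001]
ft_force: [0.4, 0.0, 0.2]
grip_width: 0.0851
```

```bash
python3 - <<'E'
from h import *
w=cam('wrist','w1.png');s=bot.get_obs();print(s['clock'],s['eef_pos'],s['tool_rot'],s['joint_pos'])
print(proj(w,[.509,.244,.016]),proj(w,[.509,.244,.054]))
E
```

```text
1.8667 [0.50955397 0.24707973 0.16912808] [ 9.99998905e-01  1.41291317e-03 -4.08077789e-04  1.67275631e-04] [4.51462544e-01 4.13522890e-01 4.81014411e-02 1.20625530e+00
 5.37975220e-05 2.01943302e+00]
(np.float64(251.44074738438312), np.float64(186.25782790911953)) (np.float64(251.17328515185426), np.float64(198.08389198566854))
```

View pics/w1.png

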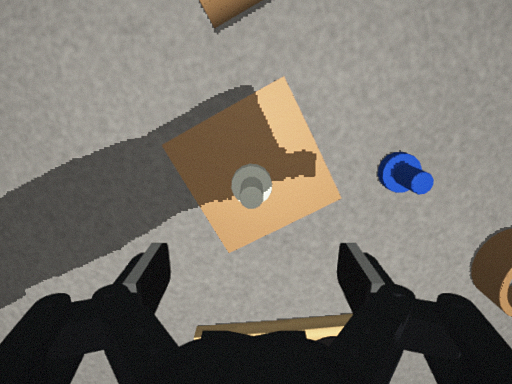

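The wrist view shows the disc at (252,185) and the stem top at about (251,199). Predicted were (251.4,186.3) and (251.2,198.1), so the position is good and I descend and grip.

>>> play_rows:
  motion:
    - {"fingers":-1,"translation":[0,0,1.5],"roll":0}
    - {"fingers":-1,"translation":[0,0,3.5],"roll":0}
    - {"fingers":-1,"translation":[0,0,6],"roll":0}
    - {"fingers":-1,"translation":[0,0,8.5],"roll":0}
    - {"fingers":-1,"translation":[0,0,10.5],"roll":0}
    - {"fingers":-1,"translation":[0,0,12],"roll":0}
    - {"fingers":-1,"translation":[0,0,13],"roll":0}
    - {"fingers":-1,"translation":[0,0,13.3],"roll":0}
    - {"fingers":-1,"translation":[0,0,13.3],"roll":0}
    - {"fingers":0,"translation":[0,0,13.3],"roll":0}
    - {"fingers":0,"translation":[0,0,13.3],"roll":0}
    - {"fingers":1,"translation":[0,0,13.3],"roll":0}
    - {"fingers":1,"translation":[0,0,13.3],"roll":0}
    - {"fingers":1,"translation":[0,0,13.3],"roll":0}
    - {"fingers":1,"translation":[0,0,13.3],"roll":0}
    - {"fingers":1,"translation":[0,0,13.3],"roll":0}
    - {"fingers":1,"translation":[0,0,13.3],"roll":0}
    - {"fingers":1,"translation":[0,0,13.3],"roll":0}
    - {"fingers":1,"translation":[0,0,13.3],"roll":0}

```text
clock: 3.45
eef_pos: [0.5099, 0.2451, 0.0381]
tool_rot: [1.0, -0.0, 0.001, -0.0]
ft_force: [-0.0, -0.1, 5.9]
grip_width: 0.0202
```

>>> play_rows:
  motion:
    - {"fingers":1,"translation":[0,0,-0.3],"roll":0}
    - {"fingers":1,"translation":[0,0,-1],"roll":0}
    - {"fingers":1,"translation":[0,0,-2],"roll":0}
    - {"fingers":1,"translation":[0,0,-3.5],"roll":0}
    - {"fingers":1,"translation":[0,0,-5],"roll":0}
    - {"fingers":1,"translation":[0,0,-6],"roll":0}
    - {"fingers":1,"translation":[0,0,-6],"roll":0}
    - {"fingers":1,"translation":[0,0,-6],"roll":0}

```text
clock: 4.12
eef_pos: [0.5098, 0.245, 0.0981]
tool_rot: [1.0, -0.0, 0.001, -0.0]
ft_force: [-0.4, 0.8, -1.2]
grip_width: 0.0204
```

```bash
python3 - <<'E'
from h import *
w=cam('wrist','w2.png');s=bot.get_obs();print(s['clock'],s['eef_pos'],s['ft_force'],s['grip_width'])
b=cam('side','s2.png')
i=np.hstack([cv2.imread('pics/w2.png')[130:330,130:380],cv2.resize(b['pixels'][170:270,100:260,::-1],(320,200))]);cv2.imwrite('pics/c2.png',i)
e=s['eef_pos'];print(proj(b,e+[0,0,.02]),proj(b,e-[0,0,.035]))
E
```

```text
4.1667 [0.50911776 0.24463252 0.09717589] [-0.12789523 -0.42057893 -0.49029644] 0.020351179316099484
(np.float64(161.25492434616837), np.float64(228.49315210049417)) (np.float64(166.8106385885556), np.float64(248.9246477420102))
```

View pics/c2.png

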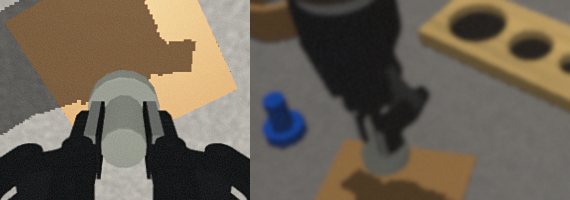

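The plug is held upright, with the stem centred between the pads at about (123,140) in the crop and clear of the sheet. I carry it to above the 34 mm hole.

>>> play_rows:
  motion:
    - {"fingers":1,"translation":[-0.1,0.7,0],"roll":0}
    - {"fingers":1,"translation":[-0.3,2,0],"roll":0}
    - {"fingers":1,"translation":[-0.6,4,0],"roll":0}
    - {"fingers":1,"translation":[-0.9,6.5,0],"roll":0}
    - {"fingers":1,"translation":[-1.3,9,0],"roll":0}
    - {"fingers":1,"translation":[-1.7,12,0],"roll":0}
    - {"fingers":1,"translation":[-2.1,15,0],"roll":0}
    - {"fingers":1,"translation":[-2.5,17.5,0],"roll":0}
    - {"fingers":1,"translation":[-2.9,20,0],"roll":0}
    - {"fingers":1,"translation":[-3.2,22,0],"roll":0}
    - {"fingers":1,"translation":[-3.4,23.2,0],"roll":0}
    - {"fingers":1,"translation":[-3.4,23.7,0],"roll":0}
    - {"fingers":1,"translation":[-3.4,23.7,0],"roll":0}
    - {"fingers":1,"translation":[-3.4,23.7,0.5],"roll":0}
    - {"fingers":1,"translation":[-3.4,23.7,1.5],"roll":0}
    - {"fingers":1,"translation":[-3.4,23.7,2.5],"roll":0}
    - {"fingers":1,"translation":[-3.4,23.7,2.9],"roll":0}
    - {"fingers":1,"translation":[-3.4,23.7,2.9],"roll":0}
    - {"fingers":1,"translation":[-3.4,23.7,2.9],"roll":0}

```text
clock: 5.8
eef_pos: [0.475, 0.0085, 0.068]
tool_rot: [1.0, 0.0, -0.0, -0.0]
ft_force: [0.5, -1.0, -0.3]
grip_width: 0.0204
```

```bash
python3 - <<'E'
from m import *
w=cam('wrist','w3.png');b=cam('side','s3.png');s=bot.get_obs();print(s['clock'],s['eef_pos'],s['ft_force'],s['joint_pos'])
e=s['eef_pos']
im=cv2.imread('pics/w3.png').copy()
def circ(c,im,x,y,z,r,col):
    for t in np.linspace(0,6.283,40):
        u,v=proj(c,[x+r*np.cos(t),y+r*np.sin(t),z]);cv2.circle(im,(int(round(u)),int(round(v))),0,col,-1)
sd=b['pixels'][:,:,::-1].copy()
for c,i in((w,im),(b,sd)):
    circ(c,i,.4754,.0076,.02,.017,(0,0,255));circ(c,i,.5331,.0133,.02,.026,(0,0,255))
    circ(c,i,e[0],e[1],e[2]-.021,.021,(0,255,0));circ(c,i,e[0],e[1],e[2]-.035,.021,(255,0,0))
cv2.imwrite('pics/c3.png',np.hstack([im[60:384,80:440],cv2.resize(sd[130:238,200:330],None,fx=3,fy=3)]))
E
```

```text
5.9 [0.47555806 0.0082196  0.06863663] [ 0.36004216  0.25968636 -0.80530601] [ 1.72491408e-02  3.50853627e-01 -3.43848880e-01  8.75403102e-01
  5.46384922e-05  1.58802966e+00]
```

View pics/c3.png

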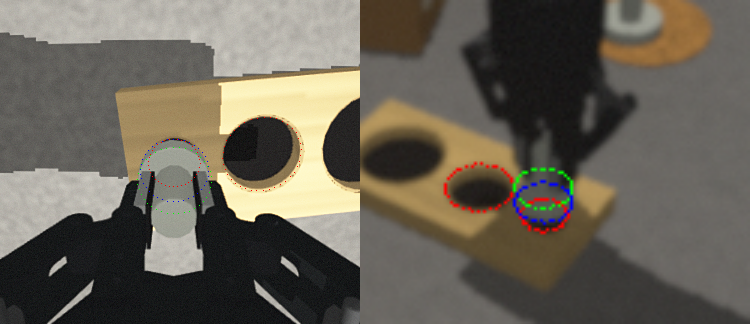

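The wrist crop shows the held disc at (174,165), matching the green prediction, and the 52 mm hole at (262,152), roughly on the red one. One zoom will show the residual offset.

```bash
python3 - <<'E'
from m import *
w=cam('wrist');im=w['pixels'];g=cv2.cvtColor(im,cv2.COLOR_RGB2HSV)
m=(g[...,2]<75).astype(np.uint8);m[:, :290]=0;m[:,400:]=0;m[:130]=0;m[275:]=0
cs,_=cv2.findContours(m,0,1);k=max(cs,key=cv2.contourArea)[:,0].astype(float)
for z in(.006,.018):
    P=np.array([onz(w,u,v,z)[:2] for u,v in k]);print(z,P.min(0),P.max(0),cv2.fitEllipse(P.astype(np.float32)))
big=cv2.resize(im[180:290,210:400,::-1],None,fx=4,fy=4,interpolation=cv2.INTER_NEAREST)
def circ(x,y,z,r,col):
    for t in np.linspace(0,6.283,60):
        u,v=proj(w,[x+r*np.cos(t),y+r*np.sin(t),z]);cv2.circle(big,(int((u-210+.5)*4),int((v-180+.5)*4)),1,col,-1)
circ(.5331,.0133,.02,.028,(0,0,255));circ(.5331,.0133,.006,.026,(255,0,255))
e=bot.get_obs()['eef_pos'];print(e)
circ(e[0],e[1],e[2]-.021,.021,(0,255,0))
cv2.imwrite('pics/c4.png',big)
E
```

```text
0.006 [ 0.51015014 -0.01170626] [0.55874392 0.03575298] ((0.53470379114151, 0.011732337065041065), (0.04567085579037666, 0.049807239323854446), 127.61988830566406)
0.018 [ 0.50799502 -0.00572625] [0.55354128 0.03875663] ((0.531008780002594, 0.016242418438196182), (0.04280666261911392, 0.046683624386787415), 127.61980438232422)
[0.47565099 0.00810353 0.06875756]
```

View pics/c4.png

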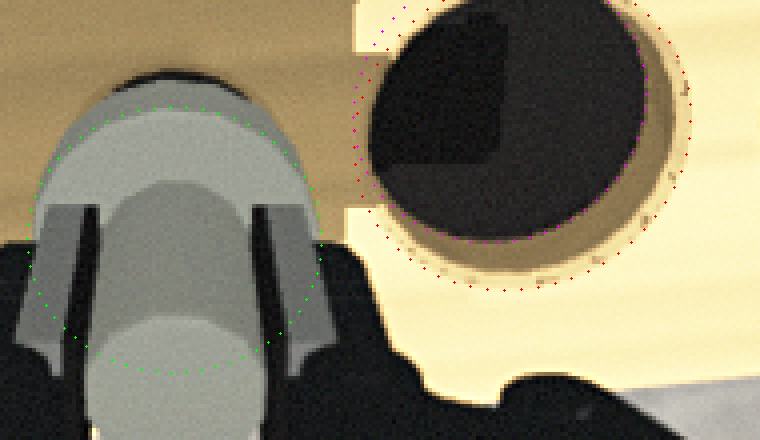

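The gauge overlays fit within about 1 mm: the magenta circle lies on the bottom edge of the 52 mm hole and the red one on the chamfer. The top edge of the held disc, at (175,110), fits the green arc. I lower the plug onto the 34 mm rim.

>>> play_rows:
  motion:
    - {"fingers":1,"translation":[0,0,0.5],"roll":0}
    - {"fingers":1,"translation":[0,0,0.9],"roll":0}
    - {"fingers":1,"translation":[0,0,1.1],"roll":0}
    - {"fingers":1,"translation":[0,0,1.15],"roll":0}
    - {"fingers":1,"translation":[0,0,1.2],"roll":0}
    - {"fingers":1,"translation":[0,0,1.2],"roll":0}

```text
clock: 6.45
eef_pos: [0.475, 0.0077, 0.0562]
tool_rot: [1.0, -0.0, -0.0, 0.0]
ft_force: [0.5, 0.6, -0.0]
grip_width: 0.0204
```

>>> play_rows:
  motion:
    - {"fingers":1,"translation":[0,0,0.05],"roll":0}
    - {"fingers":1,"translation":[0,0,0.1],"roll":0}
    - {"fingers":1,"translation":[0,0,0.1],"roll":0}

```text
clock: 6.7
eef_pos: [0.4753, 0.0077, 0.056]
tool_rot: [1.0, -0.0, 0.0, 0.0]
ft_force: [-2.4, 0.1, 5.1]
grip_width: 0.0205
```

>>> play_rows:
  motion:
    - {"fingers":1,"translation":[0,0,0.05],"roll":0}
    - {"fingers":1,"translation":[0,0,0.05],"roll":0}
    - {"fingers":1,"translation":[0,0,0.05],"roll":0}

```text
clock: 6.95
eef_pos: [0.4753, 0.0077, 0.056]
tool_rot: [1.0, -0.0, 0.0, 0.0]
ft_force: [-3.6, 0.2, 9.7]
grip_width: 0.0205
```

It is on the rim (9.7 N), and z stays at 0.056 as the command goes lower: it does not enter. I lift and go to the 52 mm hole.

>>> play_rows:
  motion:
    - {"fingers":1,"translation":[0,0,-0.5],"roll":0}
    - {"fingers":1,"translation":[0,0,-1.5],"roll":0}
    - {"fingers":1,"translation":[0,0,-2],"roll":0}
    - {"fingers":1,"translation":[0.5,-0.1,-2],"roll":0}
    - {"fingers":1,"translation":[1.5,-0.2,-2],"roll":0}
    - {"fingers":1,"translation":[3,-0.3,-2],"roll":0}
    - {"fingers":1,"translation":[4.5,-0.5,-2],"roll":0}
    - {"fingers":1,"translation":[5.5,-0.6,-2],"roll":0}
    - {"fingers":1,"translation":[5.8,-0.6,-2],"roll":0}
    - {"fingers":1,"translation":[5.8,-0.6,-2],"roll":0}
    - {"fingers":1,"translation":[5.8,-0.6,-1.5],"roll":0}
    - {"fingers":1,"translation":[5.8,-0.6,-0.9],"roll":0}
    - {"fingers":1,"translation":[5.8,-0.6,-0.5],"roll":0}
    - {"fingers":1,"translation":[5.8,-0.6,-0.3],"roll":0}
    - {"fingers":1,"translation":[5.8,-0.6,-0.3],"roll":0}
    - {"fingers":1,"translation":[5.8,-0.6,-0.3],"roll":0}

```text
clock: 8.28
eef_pos: [0.5328, 0.0137, 0.0576]
tool_rot: [1.0, -0.0, -0.0, 0.0]
ft_force: [-0.2, 0.0, -0.1]
grip_width: 0.0203
```

```bash
python3 - <<'E'
from m import *
w=cam('wrist');im=w['pixels'];e=bot.get_obs()['eef_pos'];print(e)
x0,y0=190,150
big=cv2.resize(im[y0:y0+140,x0:x0+190,::-1],None,fx=4,fy=4,interpolation=cv2.INTER_NEAREST)
def circ(x,y,z,r,col):
    for t in np.linspace(0,6.283,60):
        u,v=proj(w,[x+r*np.cos(t),y+r*np.sin(t),z]);cv2.circle(big,(int((u-x0+.5)*4),int((v-y0+.5)*4)),1,col,-1)
circ(.5331,.0133,.02,.028,(0,0,255))
circ(e[0],e[1],e[2]-.022,.021,(0,255,0))
cv2.imwrite('pics/c5.png',big)
E
```

```text
[0.53307397 0.01368697 0.05787381]
```

View pics/c5.png

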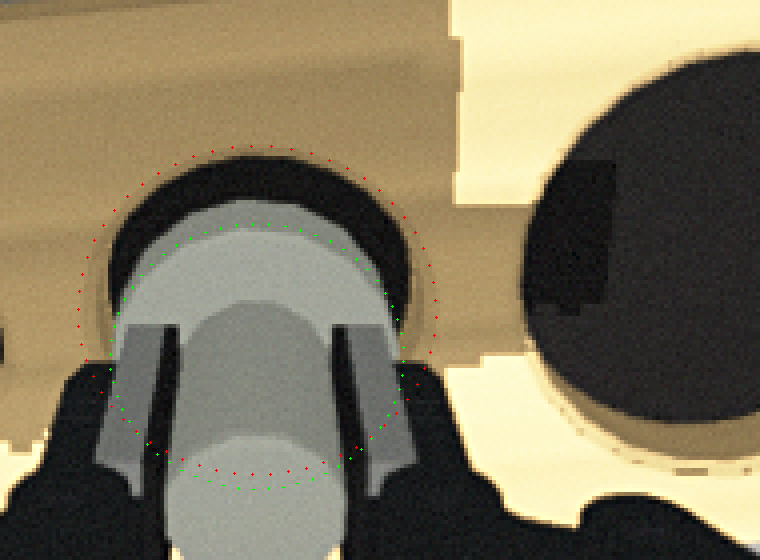

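The disc (centre about (257,340)) sits centred laterally inside the 52 mm rim, with the dark crescent even left and right. I lower it in.

>>> play_rows:
  motion:
    - {"fingers":1,"translation":[0,0,0.2],"roll":0}
    - {"fingers":1,"translation":[0,0,0.5],"roll":0}
    - {"fingers":1,"translation":[0,0,0.8],"roll":0}
    - {"fingers":1,"translation":[0,0,1.1],"roll":0}
    - {"fingers":1,"translation":[0,0,1.3],"roll":0}
    - {"fingers":1,"translation":[0,0,1.4],"roll":0}
    - {"fingers":1,"translation":[0,0,1.4],"roll":0}

```text
clock: 8.92
eef_pos: [0.5328, 0.0137, 0.0434]
tool_rot: [1.0, -0.0, -0.0, 0.0]
ft_force: [-0.7, -0.3, -0.9]
grip_width: 0.0207
```

>>> play_rows:
  motion:
    - {"fingers":1,"translation":[0,0,0.1],"roll":0}
    - {"fingers":1,"translation":[0,0,0.2],"roll":0}
    - {"fingers":1,"translation":[0,0,0.2],"roll":0}
    - {"fingers":1,"translation":[0,0,0.2],"roll":0}

```text
clock: 9.25
eef_pos: [0.5333, 0.0137, 0.0421]
tool_rot: [1.0, -0.0, 0.0, -0.0]
ft_force: [0.3, -0.6, 0.9]
grip_width: 0.0203
```

z = 0.042, 14 mm below the rim contact. I press 0.5 mm, release and retreat straight up.

>>> play_rows:
  motion:
    - {"fingers":1,"translation":[0,0,0.05],"roll":0}
    - {"fingers":1,"translation":[0,0,0.05],"roll":0}
    - {"fingers":0.3,"translation":[0,0,0.05],"roll":0}
    - {"fingers":0,"translation":[0,0,0.05],"roll":0}
    - {"fingers":-0.5,"translation":[0,0,0],"roll":0}
    - {"fingers":-0.5,"translation":[0,0,0],"roll":0}
    - {"fingers":-0.5,"translation":[0,0,0],"roll":0}
    - {"fingers":-0.5,"translation":[0,0,0],"roll":0}
    - {"fingers":-0.5,"translation":[0,0,-0.5],"roll":0}
    - {"fingers":-0.5,"translation":[0,0,-1.5],"roll":0}
    - {"fingers":-0.5,"translation":[0,0,-3.5],"roll":0}
    - {"fingers":-0.5,"translation":[0,0,-6],"roll":0}
    - {"fingers":-0.5,"translation":[0,0,-9],"roll":0}
    - {"fingers":-0.5,"translation":[0,0,-11.5],"roll":0}
    - {"fingers":-0.5,"translation":[0,0,-12],"roll":0}
    - {"fingers":-0.5,"translation":[0,0,-12],"roll":0}
    - {"fingers":-0.5,"translation":[0,0,-12],"roll":0}

```text
clock: 10.67
eef_pos: [0.5331, 0.0137, 0.1622]
tool_rot: [1.0, -0.0, 0.0, -0.0]
ft_force: [-0.2, -0.2, -0.4]
grip_width: 0.0634
```

```bash
python3 - <<'E'
from m import *
w=cam('wrist');b=cam('side');s=bot.get_obs();print(s['clock'],s['eef_pos'],s['ft_force'],s['grip_width'])
sd=cv2.resize(b['pixels'][100:230,170:330,::-1],None,fx=2.2,fy=2.2)
im=w['pixels'][80:366,70:430,::-1].copy()
for x,y,z,r,col in((.5331,.0133,.02,.021,(0,255,0)),(.5331,.0133,.058,.011,(0,0,255))):
    for t in np.linspace(0,6.283,40):
        u,v=proj(w,[x+r*np.cos(t),y+r*np.sin(t),z]);cv2.circle(im,(int(round(u))-70,int(round(v))-80),0,col,-1)
cv2.imwrite('pics/c6.png',np.hstack([im,sd]))
E
```

```text
10.7667 [0.53206564 0.0136776  0.16054784] [-0.61464952 -0.04065691  0.152065  ] 0.06396296742215637
```

View pics/c6.png

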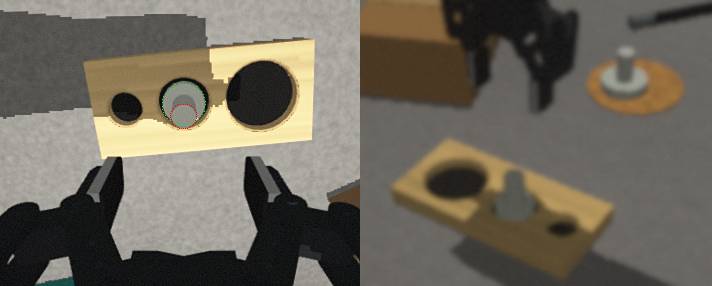

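The plug stands upright in the middle hole at (183,104). The predicted disc and stem-top circles for a seated plug fit, the gripper is clear, and the other plug is still on the cork pad. I hand it in.

```bash
python3 -c "
from workcell import bot
print(bot.job_done())"
```

```text
the job is handed in; nothing more can be done
None
```

The plug on the brown sheet is plug_a, the smaller one with the 42 mm disc. It is now seated in the gauge's 52 mm hole, and the job was handed in at about 10.8 s of the 45 s allowed.

- **34 mm hole:** set down centred over it, the plug rested on the rim. The force rose to 9.7 N and the tool stayed at z = 0.056 m, so it did not go in.
- **52 mm hole:** it went in without catching. The tool stopped 14 mm lower, at z = 0.042 m, which matches the hole's depth. I released it there and moved the gripper straight up.

In the last pictures the plug stands upright, and its disc and stem top match the outlines expected for a seated plug. The gripper is clear, and the other plug still stands on the cork pad. None of my checks failed or disagreed. Touchdown in the 52 mm hole read only about 1 N; I pressed 0.5 mm further before releasing and took no reading of that press.

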